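Refit a hotplate's splash guard and control knob, and keep the knob pressed in

ROBOT

A 7-joint arm with a two-finger parallel gripper is mounted at the origin on a cart in front of the work surface, level with it; the furniture and walls round the work are solid. World frame = base frame: x ahead of the robot, y to its left, z up, the work surface at z = 0. Lengths are in m, angles in rad, forces in N, time in s.
With the tool pointing down it reaches from about 0.35 to 0.9 m from the base axis. Payload 8.1 kg.
Tool frame: the origin (TCP) lies where the fingers leave the gripper's body, on its centre line; the fingertips stand 66 mm ahead of it and the grasp point (between the pads) lies 47 mm ahead of it; z points along the fingers, y is the line along which they close (so a half turn about z gives the same grasp; the last joint's range is limited). The gripper opens to 92 mm and grips with 3 to 60 N. Pads are 19 mm wide; open, the fingers measure 130 mm over their backs; the gripper's body (75 mm by 190 mm) begins 47 mm behind the grasp point.
Start: joints at [-1.229, 0.434, 0.025, 1.573, -0.012, 1.134, -0.075], TCP at [0.269, 0.564, 0.292] pointing down, gripper open.
Joint ranges: [-2.62, 2.62], [-0.44, 2.09], [-1.27, 1.32], [0.08, 2.57], [-1.32, 4.46], [0.12, 2], [-2.74, 2.74]. Speed limits (rad/s): [2.22, 2.22, 3.01, 3.01, 3.14, 3.14, 3.14].

INTERFACE

Orientations are given as a rotation vector (axis times angle).
In Python, from cell import arm gives the robot as it stands.
- The arm moves only by the tool send_rows, never from a script. Its argument "motion" is text: rows parted by semicolons, each of 7 numbers parted by spaces: the closure, from 0 (fully open) to 1 (shut), then the shift along the world's x, y, z in m, then the turn, a rotation vector about the world's x, y, z in degrees. A call has 1 to 5 rows; each row shifts and turns the commanded pose from where the row before left it; what a row does not reach is not made up. A row lasts 1/8 s, in which the tool goes at most 62.5 mm and 10.7 degrees, less where a joint would pass 70% of its speed; a pose out of reach is approached as far as the arm can. A call is refused whole if a number of a shift passes 0.0625 or a number of a turn 10.7, either way. A call with a gripper value outside its range is refused whole. The fingers move at their own pace and stop on an object; "force" is the grip in N (left out, the last holds). Time passes only in rows, so rows that do not move let the fingers close. It gives the time, the measured TCP pose, the force, the opening and the grip force at its end, in the units of the state.
- arm.observe(): the state, without advancing time (a new reading comes with each control period).
- arm.get_image(name): name is "side" or "top" or "wrist"; returns (picture, depth): 400x640x3 uint8, blue, green, red; 400x640 float32, m along the optical axis (not along the pixel's ray), 0 where there is no reading.
- arm.camera_model(name): a dict with "fx", "fy", "cx", "cy" (pixels), "view" (4x4, takes a point from world to camera coordinates). Camera axes: x right, y down, z forward; pixel columns grow to the right and rows downward; lengths in m; the calibration is good to about 2 mm. A picture is of the moment at which its call begins: read the wrist's pose just before it. camera_model takes no time and is no camera call; for the wrist camera it gives the pose at the moment of the call.
- arm.sign_off(): hands the job in; it is judged then, once.
The state is a dict: "clock": time; "joints": joint angles; "dq": joint speeds; "joint_efforts": joint torques, N m; "position": TCP position; "ee_rot": TCP orientation; "force": force on the tool from outside, world axes, zero at the start; "ft_torque": the same for the moment, N m; "width": opening from 0.0 (shut) to 1.0 (fully open); "gripper_force": force on a finger pad.
Only numpy, scipy, OpenCV 4.12 (cv2) and the standard library are available. Lean on these libraries where they do the work, as an engineer would, in place of code of your own. Each camera call takes 0.05 s, during which the arm holds its last target. There are 200 camera calls.

TASK

The little hotplate was taken apart for cleaning. First hang the red splash guard astride the steel rail behind the controls and let go of it, then turn the black knob so that its D-shaped bore matches the D-shaped control shaft, push it fully onto the shaft and press it down against the spring as far as it goes. Finish while still gripping the knob and holding it pressed in, with the guard left hanging on the rail and the pepper mill, salt shaker and mug left where they are.

Things in the scene. Friction and masses are not known exactly. Their poses are not given: they have to be found in the camera images.
- hotplate: Small white one-ring hotplate, fixed. Origin at worktop level on its centre line; the housing runs 115 mm in front (-x) to 160 mm behind (+x), 170 mm wide (y), top at 50 mm. Control shaft at x = -65 mm, y = 0; rail along y at x = +20 mm; round iron plate, radius 62 mm, top at 59 mm, centred at x = +97 mm.
- rail_mid (a point): Middle of the steel rail's axis, 105 mm above the worktop. The bar is 8 mm thick and runs along this point's y axis (the hotplate's y), 140 mm between the axes of its two 10 mm posts; 51 mm free below it. x points to the iron plate, z up.
- shaft_tip (a point): Centre of the top of the upright brass-coloured shaft, 13 mm in diameter with one flat, which faces this point's +x, 3 mm from the axis; z up. Unpressed the tip is 78 mm above the worktop, 24 mm above a dark collar of radius 28 mm; its top 2.5 mm taper to 0.7 of the size. A yellow stripe on the collar points to the flat's side (+x).
- shaft (a joint): How far the shaft is pressed down, m: 0 up (spring-loaded), 0.006 fully down. Pressing takes 3 N at the start and 9 N when fully down; it springs up when released.
- collar (a joint): Turn of collar and shaft together, rad, counterclockwise from above; at 0 the shaft's flat faces the hotplate's +x. It differs from start to start; stiff (0.12 N m friction), range -1 to 1.
- knob: Loose black cooker knob, 60 g, standing on its open underside. Origin at the centre of the underside, z up. Round skirt of radius 22 mm, 20 mm high; on it a grip bar 42 mm long (x), 12 mm wide (y), 16 mm high; 36 mm in all. White pointer line on the bar's top towards +x.
- knob_bore (a point): Centre of the bore's roof, on the axis 16 mm above the knob's origin; axes as the knob's. Bore open below, 16 mm deep, radius 7.7 mm, with a flat on the +x (pointer) side 4.2 mm from the axis: it goes on only with the knob's +x along the shaft's +x, within about 12 degrees. Fully on, this point meets the shaft's tip and the knob stays clear of the collar even pressed down.
- guard: Loose red splash guard, 120 g: 3 mm steel sheet folded into a saddle (upside-down U with flared feet), standing on its feet. Origin at the worktop below the middle of the fold. 80 mm long along y, 50 mm high; the upper 26 mm have parallel sides, 24 mm wide outside, 18 mm inside; below they flare to 49 mm. Either way round is the same.
- guard_fold (a point): Middle of the underside of the guard's fold, 47 mm above its origin; axes as the guard's. With the guard hanging, it is 4 mm above the rail's axis.
- pepper_mill: Dark wooden pepper mill, 58 mm across, 150 mm high, standing; origin at the centre of its underside. Bystander.
- salt_shaker: Glass salt shaker with a grey cap, 44 mm across, 90 mm high, standing; origin at the centre of its underside. Bystander.
- mug: Small terracotta cup with a handle, 64 x 88 mm, 49 mm high, standing; origin at the centre of its underside. Bystander.
Things that resemble listed ones, but are neither listed nor needed, are in the scene too. What is meant by the knob is not orange, and is the smaller of those in its own colour. Of the things shaped like the guard, the red one is meant.

How it is judged:
On the way, in this order (a step that is already met when the one before it is completed fails the run):
1. the guard hangs astride the rail, let go (x of guard_fold in the frame of rail_mid between -0.009 and 0.009 m and y of guard_fold in the frame of rail_mid between -0.032 and 0.032 m and z of guard_fold in the frame of rail_mid between -0.002 and 0.01 m and angle between the y axis of guard and the y axis of rail_mid, either way round below 0.25 rad and angle between guard's own z axis and vertical below 0.35 rad and contact force between the fingers and guard below 0.3 N and linear speed of guard below 0.05 m/s), for 0.3 s.
2. the knob sits on the shaft (z of knob_bore in the frame of shaft_tip between -0.003 and 0.003 m and horizontal distance between knob_bore and shaft_tip below 0.003 m and angle between the x axis of knob and the x axis of shaft_tip, either way round below 0.25 rad and angle between knob's own z axis and vertical below 0.15 rad), for 0.2 s.
At the end, for the whole second after the job is handed in: Guard astride the rail (fold on the bar within 6 mm, 9 mm across, 32 mm along, 0.25 rad), let go, at rest; knob on the shaft (bore roof within 3 mm of the tip, flats within 0.25 rad), shaft pressed down over 4 of its 6 mm, fingers holding the knob with over 2 N (all of step 1 and all of step 2 and value of joint shaft above 0.004 m and contact force between the fingers and knob above 2 N); the arm keeps its last pose, push and grip.
It fails at once if a bystander is moved by more than 25 mm or tipped (distance of any of pepper_mill, salt_shaker, mug from where it was at the start of the episode above 0.025 m or angle between any of pepper_mill, salt_shaker, mug's own z axis and vertical above 0.5 rad).
It also fails if it takes over 54 s, if anything falls off the work surface, if the arm or the gripper's body presses on something with over 40 N, if the wrist force passes 120 N, or if a joint passes its speed limit or range.

## Working session

There is one attempt and no reset: what is moved stays moved. The work goes in short steps, Python scripts to look and compute and a tool call to move; the robot and the scene stay as the last step left them, time stands still between calls to the robot, and variables do not carry over. Pictures are saved under pics/ and viewed, at most 10 in all, crops included, and the job is handed in when it is done.

Besides the shell and the picture viewer there is one more tool, called after "Emit:" in YAML: its name, and indented under it one key for each argument. send_rows: Moves the arm, as the interface text tells. Its arguments: {"type":"object","properties":{"motion":{"type":"string"},"force":{"type":"number"}},"required":["motion"]}

```bash
mkdir -p pics; ls; cat > h.py <<'E'
import numpy as np, cv2
from cell import arm
def cap(n):
    m=arm.camera_model(n); im,d=arm.get_image(n); return im,d,m
def world(d,m):
    v,u=np.mgrid[0:400,0:640]
    p=np.stack([(u-m['cx'])/m['fx']*d,(v-m['cy'])/m['fy']*d,d,np.ones_like(d)],-1)
    w=p@np.linalg.inv(np.array(m['view'])).T
    w=w[...,:3]; w[d==0]=np.nan; return w
E
python3 - <<'E'
from h import *
print(arm.observe())
for n in('top','side'):
    im,d,m=cap(n); cv2.imwrite(f'pics/{n}0.png',im); np.savez(f'{n}0.npz',im=im,w=world(d,m)); print(m)
E
```

```text
pics
{'clock': 0.0, 'joints': array([-1.22858951,  0.43519968,  0.0249455 ,  1.57406359, -0.01157524,
        1.13398972, -0.07510673]), 'dq': array([ 0.00143773,  0.00028297,  0.00078399,  0.00151073, -0.00138325,
       -0.00073926, -0.00034237]), 'joint_efforts': array([-1.94479935e-05, -6.67868185e+01,  9.84841548e-01, -3.14463580e+01,
       -6.05696090e-02,  4.30473906e-02,  1.65662068e-04]), 'position': array([0.26879301, 0.56381354, 0.29147201]), 'ee_rot': array([-6.92975958e-01, -3.06401744e+00,  2.36264606e-03]), 'force': array([0.22938555, 0.60153922, 0.23152933]), 'ft_torque': array([-0.01117257, -0.04142576,  0.04211225]), 'gripper_force': 0.0, 'width': 1.002189485517402}
{'fx': 386.79603068377935, 'fy': 386.79603068377935, 'cx': 320.0110779432162, 'cy': 198.08272575857805, 'view': array([[ 0.00336288, -0.99996651, -0.00746083, -0.01250025],
       [-0.99217379, -0.00240522, -0.12484142,  0.56529854],
       [ 0.12481929,  0.00782227, -0.99214866,  0.98257387],
       [ 0.        ,  0.        ,  0.        ,  1.        ]])}
{'fx': 403.40545184393255, 'fy': 403.40545184393255, 'cx': 318.4834252425198, 'cy': 198.27417170070026, 'view': array([[ 0.99246847, -0.12246641, -0.00288306, -0.52909535],
       [-0.07185872, -0.5629604 , -0.82335406,  0.08086836],
       [ 0.09921017,  0.81736012, -0.56752073,  0.97600709],
       [ 0.        ,  0.        ,  0.        ,  1.        ]])}
```

View pics/top0.png

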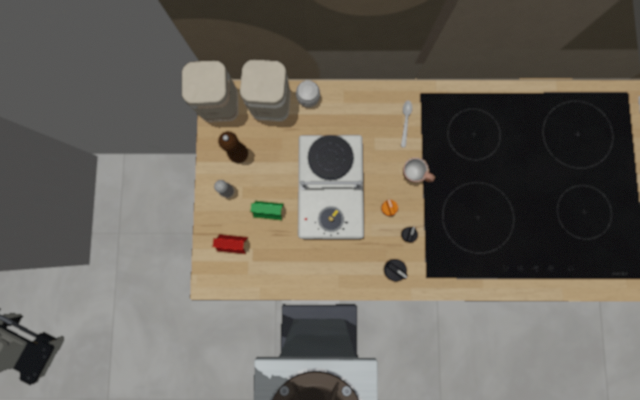

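View pics/side0.png

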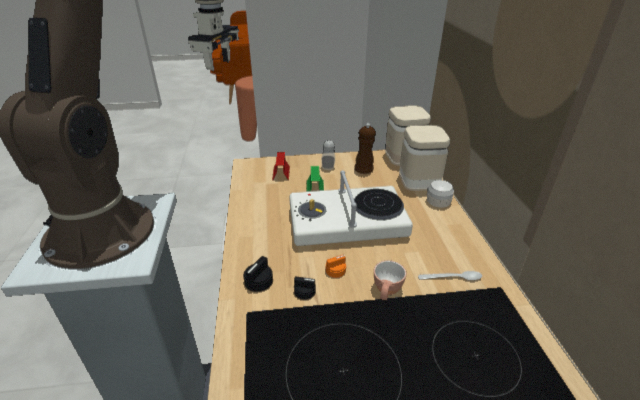

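Top view: red saddle (231,243), green saddle (267,210). Red is the guard meant. The black knobs are a small one (409,234) and a large one (396,270), plus an orange one (390,208); the small black knob fits. The collar is at (331,218), with its yellow stripe pointing up and to the right. Next: measure, and confirm in one crop.

```bash
python3 - <<'E'
from h import *
z=np.load('top0.npz'); im=z['im']; w=z['w']; hsv=cv2.cvtColor(im,cv2.COLOR_BGR2HSV)
def stat(n,mask,zmin,box=None):
    k=mask&(w[...,2]>zmin)
    if box: 
        b=np.zeros_like(k); b[box[1]:box[3],box[0]:box[2]]=1; k&=b
    p=w[k]; (c,s,a)=cv2.minAreaRect(p[:,:2].astype(np.float32)*1000)
    q=p[:,:2]-p[:,:2].mean(0); e,V=np.linalg.eigh(q.T@q)
    print(n,len(p),'mean',p.mean(0).round(4),'zmax',np.percentile(p[:,2],95).round(4),'rect',np.round(c,1),np.round(s,1),round(a,1),'pca long deg',np.degrees(np.arctan2(V[1,1],V[0,1])).round(1)); return p
H,S,V=hsv[...,0],hsv[...,1],hsv[...,2]
red=((H<6)|(H>174))&(S>150)
stat('guard',red,.02,(205,225,260,260)); stat('guardtop',red,.044,(205,225,260,260))
A=np.ones_like(red)
stat('knob',A,.012,(395,222,424,248)); stat('knobtop',A,.027,(395,222,424,248)); 
stat('knob2',A,.012,(378,255,414,285))
wh=(S<70)&(V>130); stat('pointer',wh,.028,(395,222,424,248))
stat('rail',A,.09,(295,170,370,200)); stat('house',A,.045,(290,125,370,245))
yl=(H>18)&(H<34)&(S>120)
stat('yellow',yl,.045,(318,203,346,233)); stat('yel low',yl&(w[...,2]<.063),.045,(318,203,346,233)); stat('tip',A,.07,(318,203,346,233))
b=(slice(225,262),slice(200,262)); 
def crop(x,y,r=22): return cv2.resize(im[y-r:y+r,x-r:x+r],(380,290),interpolation=cv2.INTER_CUBIC)
a=np.hstack([crop(231,243),crop(409,234)]); bb=np.hstack([crop(331,218),crop(396,265)])
cv2.imwrite('pics/crop.png',np.vstack([a,bb]))
E
```

```text
guard 307 mean [0.4447 0.2236 0.0466] zmax 0.052 rect [445.  223.2] [78.  29.3] 82.8 pca long deg 83.1
guardtop 279 mean [0.4444 0.2232 0.0491] zmax 0.0521 rect [444.4 223.6] [77.8 23.8] 84.7 pca long deg 84.3
knob 219 mean [ 0.4709 -0.2472  0.0241] zmax 0.036 rect [ 470.8 -248.7] [42.6 39.9] 85.5 pca long deg 167.9
knobtop 77 mean [ 0.4703 -0.2484  0.0337] zmax 0.0371 rect [ 470.8 -249.4] [12.2 41.2] 70.3 pca long deg 161.6
knob2 439 mean [ 0.3789 -0.2071  0.0325] zmax 0.0497 rect [ 378.9 -208.1] [56.9 58.9] 52.7 pca long deg 58.3
pointer 1 mean [ 0.4902 -0.2564  0.0326] zmax 0.0326 rect [ 490.2 -256.4] [0. 0.] 0.0 pca long deg 90.0
rail 200 mean [ 0.5937 -0.0402  0.1074] zmax 0.1105 rect [593.6 -39.6] [ 10.7 150.1] 0.5 pca long deg 90.2
house 6423 mean [ 0.593  -0.0388  0.0536] zmax 0.062 rect [596.  -39.7] [271.6 167.7] 0.6 pca long deg -179.9
yellow 17 mean [ 0.5246 -0.0492  0.0538] zmax 0.0559 rect [524.8 -49. ] [ 7.1 14. ] 56.1 pca long deg 138.7
yel low 17 mean [ 0.5246 -0.0492  0.0538] zmax 0.0559 rect [524.8 -49. ] [ 7.1 14. ] 56.1 pca long deg 138.7
tip 17 mean [ 0.5087 -0.0383  0.076 ] zmax 0.0788 rect [508.1 -38.2] [12.4  7.2] 44.4 pca long deg 48.3
```

View pics/crop.png

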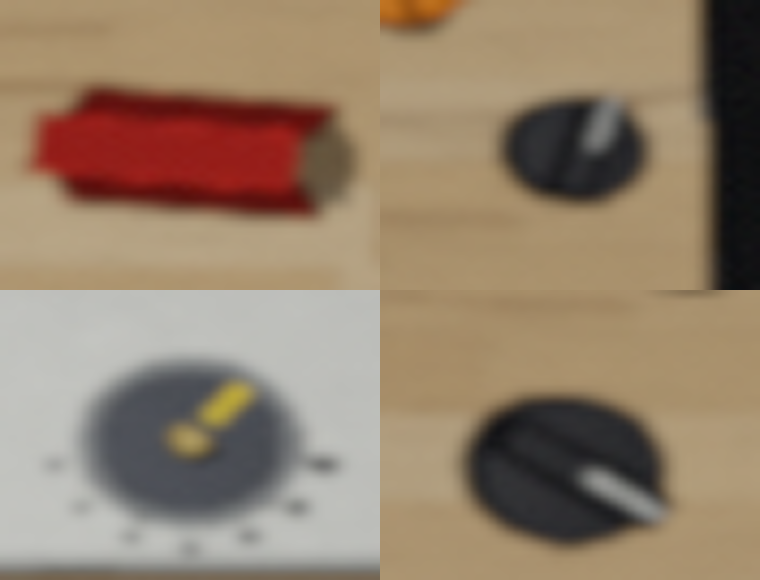

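Crop: red saddle top left and small black knob with its pointer up and right (top right pane), so both targets are confirmed. The large black knob is at bottom right. Collar stripe points about -40°. Moving over the guard.

Emit:
send_rows:
  motion: "0 0.022 -0.0425 -0.011 0 0 -8.8;0 0.022 -0.0425 -0.011 0 0 -8.8;0 0.022 -0.0425 -0.011 0 0 -8.8;0 0.022 -0.0425 -0.011 0 0 -8.8;0 0.022 -0.0425 -0.011 0 0 -8.8"

```text
clock: 0.72
position: [0.3794, 0.3501, 0.2368]
ee_rot: [-1.797, -2.577, 0.0]
force: [0.9, -0.1, -0.4]
width: 1.0
gripper_force: 0.0
```

Emit:
send_rows:
  motion: "0 0.022 -0.0425 -0.011 0 0 -8.8;0 0.022 -0.0425 -0.011 0 0 -8.8;0 0.022 -0.0425 -0.011 0 0 -8.8;0 0 0 0 0 0 0;0 0 0 0 0 0 0"

```text
clock: 1.35
position: [0.4446, 0.2246, 0.2041]
ee_rot: [-2.331, -2.105, 0.001]
force: [-0.2, 0.1, 0.6]
width: 1.0
gripper_force: 0.0
```

```bash
cat >> h.py <<'E'
from scipy.spatial.transform import Rotation as Ro
def st():
    o=arm.observe(); R=Ro.from_rotvec(o['ee_rot']).as_matrix()
    print('t',o['clock'],'p',o['position'].round(4),'ydir',np.degrees(np.arctan2(R[1,1],R[0,1])).round(2),'z',R[:,2].round(3),'f',o['force'].round(2),'w',round(o['width'],3),'g',round(o['gripper_force'],2),'j',o['joints'].round(2)); return o
def rect(n,k,w):
    p=w[k&np.isfinite(w[...,2])]; c,s,a=cv2.minAreaRect(p[:,:2].astype(np.float32)*1000)
    q=p[:,:2]-p[:,:2].mean(0); e,V=np.linalg.eigh(q.T@q)
    print(n,len(p),'mean',p.mean(0).round(4),'z95',np.percentile(p[:,2],95).round(4),'rect',np.round(c,1),np.round(s,1),round(a,1),'pca',np.degrees(np.arctan2(V[1,1],V[0,1])).round(1))
E
python3 - <<'E'
from h import *
st(); im,d,m=cap('wrist'); w=world(d,m); cv2.imwrite('pics/w1.png',im)
hsv=cv2.cvtColor(im,cv2.COLOR_BGR2HSV);H,S,V=cv2.split(hsv)
red=((H<6)|(H>174))&(S>150)
rect('g',red&(w[...,2]>.02),w); rect('gt',red&(w[...,2]>.044),w)
E
```

```text
t 1.35 p [0.4446 0.2246 0.2041] ydir -5.82 z [-0.001  0.    -1.   ] f [-0.19  0.06  0.57] w 1.0 g 0.0 j [-0.87  0.34  0.37  2.01 -0.17  0.82 -0.5 ]
g 2691 mean [0.4516 0.2261 0.0484] z95 0.0524 rect [561. 214.] [ 79.1 262.2] 84.8 pca 177.5
gt 2387 mean [0.4513 0.2259 0.0517] z95 0.0525 rect [562.5 212.9] [ 79.1 258.5] 84.3 pca 177.7
```

View pics/w1.png

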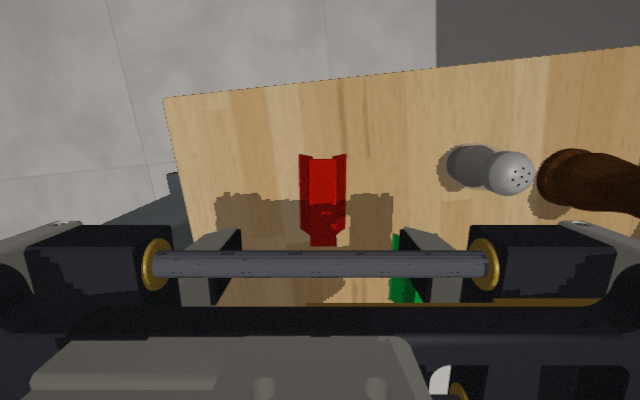

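The wrist view shows the red guard centred between the fingers at (323,200), aligned with them. Descending and gripping.

Emit:
send_rows:
  motion: "0 0 0 -0.04 0 0 0;0 0 0 -0.04 0 0 0;0 0 0 -0.03 0 0 0;0 0 0 0 0 0 0;1 0 0 0 0 0 0"
  force: 20

```text
clock: 2.02
position: [0.4452, 0.2251, 0.0952]
ee_rot: [-2.331, -2.106, -0.002]
force: [0.3, -0.4, -0.4]
width: 0.934
gripper_force: 0.0
```

Emit:
send_rows:
  motion: "1 0 0 0 0 0 0;1 0 0 0 0 0 0;1 0 0 0 0 0 0;1 0 0 0 0 0 0;1 0 0 0 0 0 0"

```text
clock: 2.65
position: [0.445, 0.2242, 0.0943]
ee_rot: [2.333, 2.104, 0.0]
force: [-0.7, -0.5, -0.2]
width: 0.395
gripper_force: 0.0
```

Emit:
send_rows:
  motion: "1 0 0 0 0 0 0;1 0 0 0 0 0 0;1 0 0 0 0 0 0;1 0 0 0.02 0 0 0;1 0 0 0.04 0 0 0"

```text
clock: 3.28
position: [0.4438, 0.2236, 0.1536]
ee_rot: [-2.332, -2.104, 0.006]
force: [0.5, 0.2, -0.4]
width: 0.261
gripper_force: 20.0
```

Emit:
send_rows:
  motion: "1 0 0 0.04 0 0 1.5;1 0.01 -0.02 0.02 0 0 1.5;1 0.02 -0.036 0 0 0 1.5;1 0.02 -0.036 0 0 0 1.5;1 0 0 0 0 0 0"

```text
clock: 3.9
position: [0.496, 0.1287, 0.2143]
ee_rot: [2.224, 2.217, -0.001]
force: [-0.0, -0.2, -0.7]
width: 0.258
gripper_force: 20.0
```

```bash
python3 - <<'E'
from h import *
st(); im,d,m=cap('top'); w=world(d,m); cv2.imwrite('pics/t2.png',im[80:300,180:440])
hsv=cv2.cvtColor(im,cv2.COLOR_BGR2HSV);H,S,V=cv2.split(hsv)
red=((H<6)|(H>174))&(S>150)
b=np.zeros((400,640),bool);b[80:300,190:430]=1
rect('g',red&b&(w[...,2]>.05),w); 
rl=b&(w[...,2]>.102)&(w[...,2]<.116);rl[:170]=0;rl[200:]=0;rl[:,:300]=0;rl[:,365:]=0;rect('rail',rl,w)
im,d,m=cap('wrist'); w=world(d,m); H,S,V=cv2.split(cv2.cvtColor(im,cv2.COLOR_BGR2HSV))
red=((H<6)|(H>174))&(S>150)&(w[...,2]>.1); red[300:]=0;rect('gw',red,w)
for zlo in(.1,.12,.15): 
  k=red&(w[...,2]>zlo);print(zlo,k.sum(),w[k].min(0),w[k].max(0))
E
```

```text
t 3.9 p [0.496  0.1287 0.2143] ydir -0.19 z [ 0.    -0.001 -1.   ] f [-0.04 -0.16 -0.71] w 0.258 g 20.0 j [-0.66  0.35  0.39  1.97 -0.17  0.86 -0.18]
g 103 mean [0.4923 0.0988 0.1621] z95 0.228 rect [493.3  98.5] [46.3 16.1] 7.8 pca -173.9
rail 197 mean [ 0.5937 -0.0395  0.1076] z95 0.1112 rect [593.6 -39.6] [ 10.2 150. ] 0.1 pca 90.2
gw 5894 mean [0.4953 0.1473 0.161 ] z95 0.1719 rect [581.2 158.4] [235.6  86.5] 16.5 pca 67.0
0.1 5894 [0.4703566  0.09209517 0.10194297] [0.68216864 0.23329045 0.1815456 ]
0.12 5875 [0.4703566  0.09209517 0.12110034] [0.68161514 0.21798373 0.1815456 ]
0.15 4391 [0.48220786 0.10650051 0.15039453] [0.50804572 0.17115234 0.1815456 ]
```

Emit:
send_rows:
  motion: "1 0.013 -0.02 0.015 0 0 0;1 0.026 -0.043 0 0 0 0;1 0.026 -0.044 0 0 0 0;1 0.021 -0.041 0 0 0 0;1 0.012 -0.02 0 0 0 0.3"

```text
clock: 4.62
position: [0.5934, -0.037, 0.2289]
ee_rot: [2.214, 2.228, -0.001]
force: [-0.6, 0.7, -2.2]
width: 0.259
gripper_force: 20.0
```

Emit:
send_rows:
  motion: "1 0 0 0 0 0 0;1 0 0 0 0 0 0"

```text
clock: 4.88
position: [0.5924, -0.0337, 0.2288]
ee_rot: [-2.21, -2.23, 0.0]
force: [0.2, -0.3, -1.8]
width: 0.261
gripper_force: 20.0
```

```bash
python3 - <<'E'
from h import *
st(); im,d,m=cap('side'); cv2.imwrite('pics/s3.png',cv2.resize(im[110:260,250:450],(800,600)))
E
```

```text
t 4.875 p [ 0.5924 -0.0337  0.2288] ydir 0.52 z [-0.001  0.001 -1.   ] f [ 0.16 -0.28 -1.78] w 0.261 g 20.0 j [-0.33  0.46  0.42  1.76 -0.22  0.97  0.19]
```

View pics/s3.png

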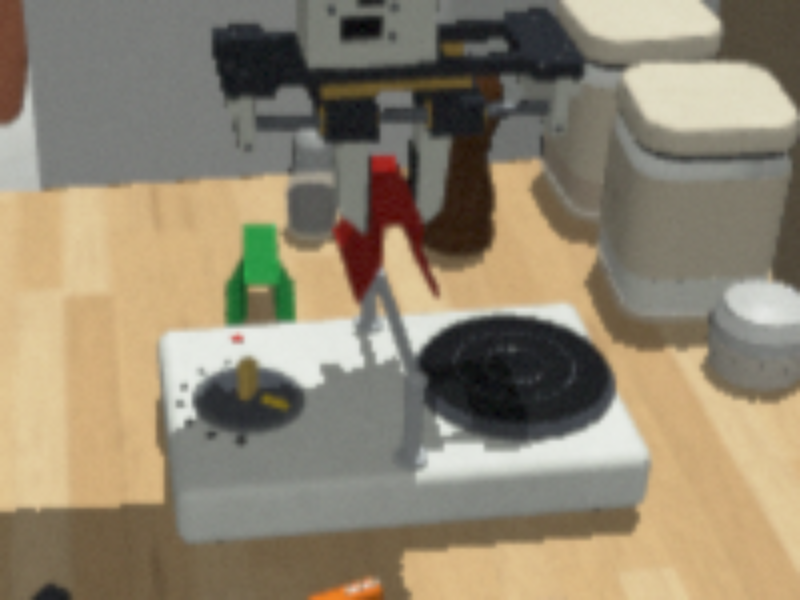

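Side crop: the guard hangs upright in the fingers above the rail, in line with it. Lowering it.

Emit:
send_rows:
  motion: "1 0.0015 -0.005 -0.015 0 0 0;1 0 0 -0.02 0 0 0;1 0 0 -0.02 0 0 0;1 0 0 -0.01 0 0 0;1 0 0 0 0 0 0"

```text
clock: 5.55
position: [0.5939, -0.0406, 0.1633]
ee_rot: [-2.212, -2.229, 0.002]
force: [0.2, -0.1, -1.6]
width: 0.258
gripper_force: 20.0
```

Emit:
send_rows:
  motion: "1 0 0 -0.002 0 0 0;1 0 0 -0.002 0 0 0;1 0 0 -0.002 0 0 0;1 0 0 0 0 0 0;1 0 0 0 0 0 0"

```text
clock: 6.18
position: [0.5945, -0.0408, 0.1583]
ee_rot: [2.213, 2.229, 0.0]
force: [-0.1, -0.3, -1.5]
width: 0.262
gripper_force: 20.0
```

```bash
python3 - <<'E'
from h import *
st()
E
```

```text
t 6.175 p [ 0.5945 -0.0408  0.1583] ydir 0.41 z [ 0.  0. -1.] f [-0.12 -0.25 -1.54] w 0.262 g 20.0 j [-0.29  0.55  0.39  1.82 -0.27  0.83  0.24]
```

Emit:
send_rows:
  motion: "1 0 0 -0.0015 0 0 0;1 0 0 -0.0015 0 0 0;1 0 0 0 0 0 0;0.5 0 0 0 0 0 0;0.5 0 0 0 0 0 0"

```text
clock: 6.8
position: [0.5945, -0.0408, 0.1553]
ee_rot: [2.213, 2.229, 0.0]
force: [-0.2, -0.0, 0.1]
width: 0.435
gripper_force: 0.0
```

Emit:
send_rows:
  motion: "0.5 0 0 0 0 0 0;0.5 0 0 0 0 0 0;0.5 0 0 0.03 0 0 0;0.5 0 0 0.05 0 0 0;0.5 0 0 0.05 0 0 0"

```text
clock: 7.42
position: [0.5942, -0.0409, 0.2865]
ee_rot: [-2.213, -2.229, 0.001]
force: [0.3, -0.2, 0.5]
width: 0.5
gripper_force: 0.0
```

Emit:
send_rows:
  motion: "0.5 -0.035 -0.02 -0.01 0 0 0;0.5 -0.05 -0.02 0 0 0 0;0.5 -0.05 -0.01 0 0 0 0;0.5 0 0 0 0 0 0"

```text
clock: 7.92
position: [0.456, -0.0919, 0.2752]
ee_rot: [-2.215, -2.225, 0.0]
force: [0.8, 0.0, 0.6]
width: 0.504
gripper_force: 0.0
```

```bash
python3 - <<'E'
from h import *
st(); im,d,m=cap('side'); cv2.imwrite('pics/s4.png',cv2.resize(im[110:310,250:450],(600,600)))
im,d,m=cap('wrist'); np.savez('w4.npz',im=im,w=world(d,m)); cv2.imwrite('pics/w4.png',im)
E
```

```text
t 7.925 p [ 0.456  -0.0919  0.2752] ydir 0.26 z [-0.002  0.001 -1.   ] f [0.84 0.02 0.64] w 0.504 g 0.0 j [-0.32  0.19  0.48  2.   -0.11  0.98  0.22]
```

View pics/s4.png

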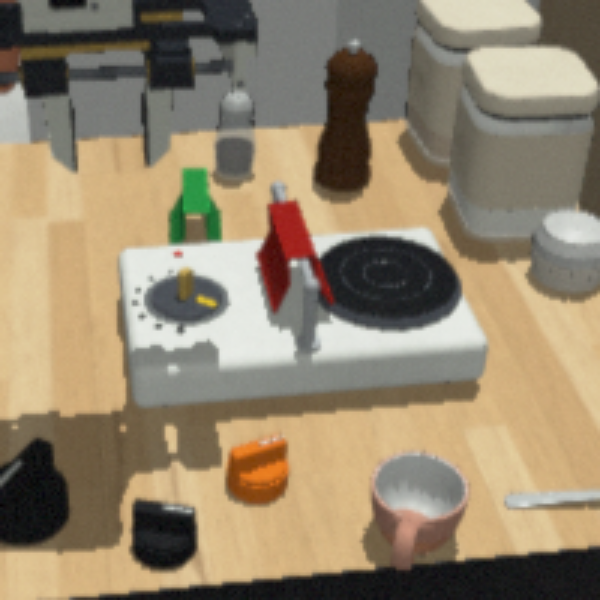

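View pics/w4.png

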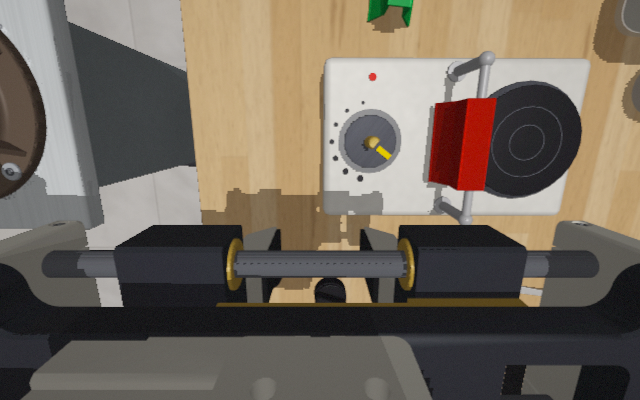

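Side view: guard hanging astride the rail (295,250), bystanders untouched. Wrist view: collar at (370,140), stripe centred at (384,153), guard on the rail (463,145). Now the collar angle, shaft position and guard pose.

```bash
python3 - <<'E'
from h import *
z=np.load('w4.npz'); im,w=z['im'],z['w']; H,S,V=cv2.split(cv2.cvtColor(im,cv2.COLOR_BGR2HSV))
Z=w[...,2]; B=np.zeros((400,640),bool);B[105:175,335:405]=1
yl=(H>15)&(H<36)&(S>100)&B
rect('stripe',yl&(Z<.06)&(Z>.045),w); rect('tip',B&(Z>.073),w); rect('shaft',B&(Z>.062),w)
dk=(V<120)&B&(Z>.045)&(Z<.06); dk=cv2.morphologyEx((dk|yl).astype(np.uint8),cv2.MORPH_OPEN,np.ones((5,5)))>0; rect('collar',dk,w)
t=w[B&(Z>.073)].mean(0)
p=w[yl&(Z<.06)&(Z>.045)]; v=p.mean(0)-t; print('dir from tip',np.degrees(np.arctan2(v[1],v[0])))
red=((H<6)|(H>174))&(S>150)&(Z>.06); red[:90]=0;red[200:]=0; rect('guard',red&(Z>.1),w)
E
```

```text
stripe 113 mean [ 0.5245 -0.0503  0.0553] z95 0.0569 rect [520.7 -44.8] [12.9 34.2] 56.1 pca 142.8
tip 112 mean [ 0.5087 -0.039   0.078 ] z95 0.0801 rect [508.7 -39. ] [12.5  9.5] 53.4 pca 49.2
shaft 133 mean [ 0.5082 -0.039   0.0763] z95 0.0801 rect [508.7 -39. ] [12.7  9.5] 53.4 pca 48.8
collar 2173 mean [ 0.5098 -0.0394  0.056 ] z95 0.0735 rect [510.7 -40.1] [55.5 54.9] 0.6 pca -140.4
dir from tip -35.656484352392944
guard 3024 mean [ 0.5911 -0.0387  0.1114] z95 0.1138 rect [592.7 -40.4] [25.1 79.1] 0.3 pca 90.4
```

Emit:
send_rows:
  motion: "0.5 0.01 -0.025 -0.002 0 0 10.1;0.5 0.01 -0.025 -0.002 0 0 10.1;0.5 0.01 -0.025 -0.002 0 0 10.1;0.5 0.01 -0.025 -0.002 0 0 10.1;0.5 0.01 -0.025 -0.002 0 0 10.1"

```text
clock: 8.65
position: [0.5114, -0.2163, 0.2648]
ee_rot: [1.04, 2.964, -0.0]
force: [0.7, 0.2, 0.3]
width: 0.498
gripper_force: 0.0
```

Emit:
send_rows:
  motion: "0.5 0.01 -0.025 -0.002 0 0 10.1;0.5 0.01 -0.025 -0.002 0 0 10.1;0.5 0 0 0 0 0 0;0.5 0 0 0 0 0 0"

```text
clock: 9.15
position: [0.5301, -0.2652, 0.2607]
ee_rot: [-0.518, -3.098, -0.001]
force: [-0.4, -0.1, -0.3]
width: 0.5
gripper_force: 0.0
```

```bash
python3 - <<'E'
from h import *
st(); im,d,m=cap('wrist'); w=world(d,m); cv2.imwrite('pics/w5.png',im)
X,Y,Z=w[...,0],w[...,1],w[...,2]; H,S,V=cv2.split(cv2.cvtColor(im,cv2.COLOR_BGR2HSV))
B=(np.hypot(X-.4705,Y+.2485)<.04)
rect('knob',B&(Z>.012)&(Z<.05),w); rect('bar',B&(Z>.027)&(Z<.05),w); rect('bartop',B&(Z>.033)&(Z<.05),w)
k=B&(Z>.03)&(V>110)&(S<80)&(Z<.05); print(k.sum()); 
if k.sum()>3: rect('ptr',k,w)
E
```

```text
t 9.15 p [ 0.5301 -0.2652  0.2607] ydir 71.02 z [-0.     0.001 -1.   ] f [-0.35 -0.06 -0.32] w 0.5 g 0.0 j [ 0.17  0.41  0.29  1.71 -0.13  1.03  1.74]
knob 1201 mean [ 0.4721 -0.2504  0.026 ] z95 0.0375 rect [ 472.2 -250.5] [42.3 42.1] 69.8 pca 48.0
bar 433 mean [ 0.4722 -0.2506  0.0364] z95 0.0379 rect [ 472.5 -250.6] [12. 41.] 71.3 pca 162.6
bartop 431 mean [ 0.4722 -0.2505  0.0364] z95 0.0379 rect [ 472.6 -250.6] [11.9 41. ] 71.3 pca 162.7
54
ptr 54 mean [ 0.481  -0.2529  0.0372] z95 0.0385 rect [ 481.4 -253. ] [ 2.2 20.1] 70.8 pca 159.6
```

View pics/w5.png

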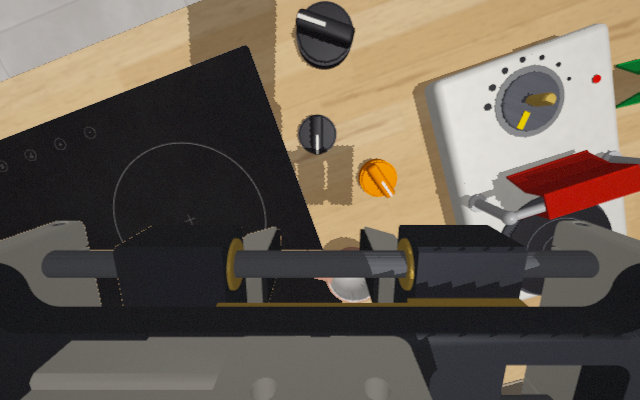

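Wrist view: the small black knob at (317,135) lies in line with the fingers' closing direction, pointer at -19°. The mug is clear at (350,280). Going down onto the knob.

Emit:
send_rows:
  motion: "0.5 -0.029 0.007 -0.03 0 0 0.3;0.5 -0.029 0.0075 -0.04 0 0 0;0.5 0 0 -0.05 0 0 0;0.5 0 0 -0.03 0 0 0;0.5 0 0 0 0 0 0"
  force: 25

```text
clock: 9.82
position: [0.4706, -0.2498, 0.1098]
ee_rot: [-0.506, -3.097, -0.002]
force: [0.0, 0.1, 0.2]
width: 0.501
gripper_force: 0.0
```

```bash
python3 - <<'E'
from h import *
st()
E
```

```text
t 9.825 p [ 0.4706 -0.2498  0.1098] ydir 71.43 z [-0.004  0.002 -1.   ] f [0.01 0.06 0.24] w 0.501 g 0.0 j [ 0.22  0.52  0.23  2.   -0.19  0.65  1.82]
```

Emit:
send_rows:
  motion: "0.5 0.001 -0.0005 -0.015 0 0 0;0.5 0 0 -0.007 0 0 0;0.5 0 0 0 0 0 0;0.8 0 0 0 0 0 0;1 0 0 0 0 0 0"

```text
clock: 10.45
position: [0.4727, -0.252, 0.0897]
ee_rot: [0.508, 3.1, -0.0]
force: [0.4, 0.7, 0.1]
width: 0.333
gripper_force: 0.0
```

Emit:
send_rows:
  motion: "1 0 0 0 0 0 0;1 0 0 0 0 0 0;1 0 0 0 0 0 0;1 0 0 0 0 0 0;1 0 0 0 0 0 0"

```text
clock: 11.08
position: [0.4725, -0.2518, 0.0894]
ee_rot: [0.507, 3.1, 0.0]
force: [0.1, 1.1, 3.5]
width: 0.127
gripper_force: 25.0
```

```bash
python3 - <<'E'
from h import *
st()
E
```

```text
t 11.075 p [ 0.4725 -0.2518  0.0894] ydir 71.41 z [ 0.  0. -1.] f [0.11 1.07 3.51] w 0.127 g 25.0 j [ 0.23  0.56  0.22  2.01 -0.2   0.6   1.83]
```

Emit:
send_rows:
  motion: "1 0 0 0.04 0 0 0;1 0 0.02 0.05 0 0 0;1 0.008 0.045 0.01 0 0 -5;1 0.01 0.048 0 0 0 -5;1 0.01 0.048 0 0 0 -5"

```text
clock: 11.7
position: [0.5006, -0.0895, 0.1895]
ee_rot: [0.913, 3.005, 0.0]
force: [0.2, -0.2, 0.3]
width: 0.128
gripper_force: 25.0
```

Emit:
send_rows:
  motion: "1 0.007 0.035 0 0 0 -3.9;1 0.003 0.0155 0 0 0 0;1 0 0 0 0 0 0;1 0 0 0 0 0 0"

```text
clock: 12.2
position: [0.5101, -0.0422, 0.1892]
ee_rot: [1.012, 2.974, -0.001]
force: [-0.3, -0.6, 0.0]
width: 0.127
gripper_force: 25.0
```

```bash
python3 - <<'E'
from h import *
st(); im,d,m=cap('side'); cv2.imwrite('pics/s6.png',cv2.resize(im[140:260,250:450],(800,480),interpolation=cv2.INTER_CUBIC))
E
```

```text
t 12.2 p [ 0.5101 -0.0422  0.1892] ydir 52.43 z [-0.    -0.001 -1.   ] f [-0.27 -0.62  0.03] w 0.127 g 25.0 j [-0.27  0.38  0.33  1.99 -0.16  0.8   1.06]
```

View pics/s6.png

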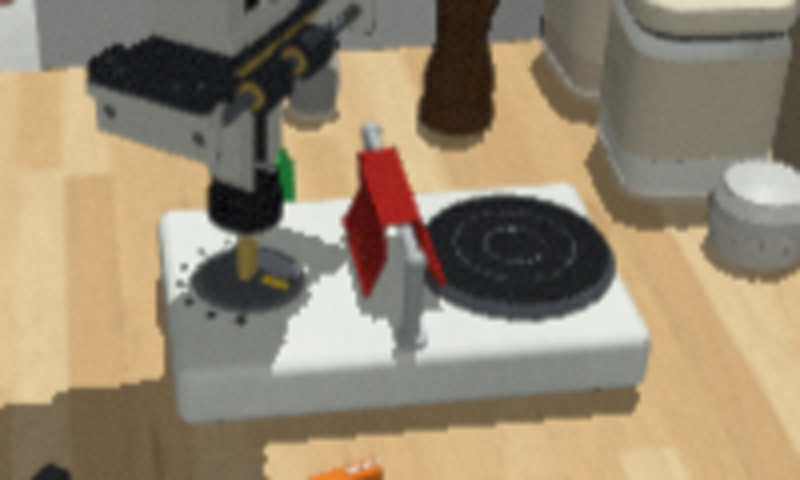

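The side crop shows the knob held upright right above the shaft (248,245), with the guard still on the rail. Small correction, then lowering.

Emit:
send_rows:
  motion: "1 0.0006 0.0018 -0.01 0 0 0;1 0 0 -0.01 0 0 0;1 0 0 -0.003 0 0 0;1 0 0 -0.002 0 0 0;1 0 0 0 0 0 0"

```text
clock: 12.88
position: [0.5111, -0.0385, 0.1642]
ee_rot: [-1.01, -2.975, 0.0]
force: [0.9, 1.1, -0.6]
width: 0.131
gripper_force: 25.0
```

```bash
python3 - <<'E'
from h import *
st(); print(arm.observe()['ft_torque'])
E
```

```text
t 12.875 p [ 0.5111 -0.0385  0.1642] ydir 52.51 z [-0. -0. -1.] f [ 0.91  1.06 -0.61] w 0.131 g 25.0 j [-0.26  0.41  0.31  2.01 -0.18  0.74  1.07]
[-0.08144841 -0.01220963 -0.03600649]
```

Emit:
send_rows:
  motion: "1 0 -0.001 -0.003 0 0 0;1 0 0 -0.003 0 0 0;1 0 0 -0.003 0 0 0;1 0 0 -0.002 0 0 0;1 0 0 0 0 0 0"

```text
clock: 13.5
position: [0.511, -0.0395, 0.1531]
ee_rot: [-1.009, -2.975, 0.0]
force: [-0.1, -0.1, -0.4]
width: 0.127
gripper_force: 25.0
```

```bash
python3 - <<'E'
from h import *
st(); print(arm.observe()['ft_torque'])
E
```

```text
t 13.5 p [ 0.511  -0.0395  0.1531] ydir 52.51 z [-0. -0. -1.] f [-0.07 -0.1  -0.42] w 0.127 g 25.0 j [-0.26  0.43  0.3   2.02 -0.19  0.72  1.08]
[-0.00642332 -0.02450954  0.04530081]
```

Emit:
send_rows:
  motion: "1 0 0 -0.002 0 0 0;1 0 0 -0.001 0 0 0;1 0 0 0 0 0 0;1 0 0 0 0 0 0"

```text
clock: 14.0
position: [0.5112, -0.0395, 0.1504]
ee_rot: [1.009, 2.975, 0.0]
force: [0.7, 0.2, 3.8]
width: 0.133
gripper_force: 25.0
```

Emit:
send_rows:
  motion: "1 0 0 -0.002 0 0 0;1 0 0 -0.002 0 0 0;1 0 0 -0.001 0 0 0;1 0 0 0 0 0 0"
  force: 35

```text
clock: 14.5
position: [0.5113, -0.0395, 0.1454]
ee_rot: [1.009, 2.975, 0.0]
force: [-1.3, -0.8, 7.7]
width: 0.127
gripper_force: 35.0
```

```bash
python3 - <<'E'
from h import *
st(); print(arm.observe()['ft_torque'])
E
```

```text
t 14.5 p [ 0.5113 -0.0395  0.1454] ydir 52.51 z [ 0.001  0.    -1.   ] f [-1.35 -0.79  7.67] w 0.127 g 35.0 j [-0.25  0.44  0.3   2.03 -0.2   0.7   1.09]
[0.07797942 0.28334366 0.0187001 ]
```

Emit:
send_rows:
  motion: "1 0 0 -0.001 0 0 0;1 0 0 -0.001 0 0 0;1 0 0 -0.0005 0 0 0;1 0 0 0 0 0 0;1 0 0 0 0 0 0"

```text
clock: 15.12
position: [0.5115, -0.0396, 0.1446]
ee_rot: [1.01, 2.973, 0.002]
force: [-7.7, 1.3, 30.3]
width: 0.13
gripper_force: 35.0
```

```bash
python3 - <<'E'
from h import *
st(); im,d,m=cap('side'); cv2.imwrite('pics/s7.png',cv2.resize(im[120:300,230:470],(800,600),interpolation=cv2.INTER_CUBIC)); st()
E
```

```text
t 15.125 p [ 0.5115 -0.0396  0.1446] ydir 52.49 z [ 0.002  0.001 -1.   ] f [-7.73  1.28 30.33] w 0.13 g 35.02 j [-0.25  0.44  0.3   2.03 -0.2   0.69  1.09]
t 15.175 p [ 0.5116 -0.0396  0.1446] ydir 52.49 z [ 0.002  0.001 -1.   ] f [-7.7  0.4 30.9] w 0.129 g 35.02 j [-0.25  0.44  0.3   2.03 -0.2   0.69  1.09]
```

View pics/s7.png

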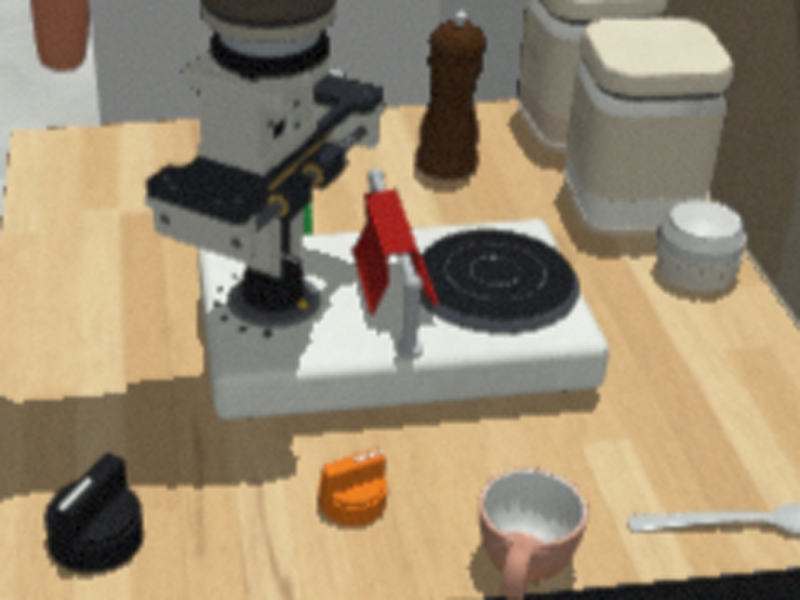

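The knob is on the shaft and at the bottom stop, at 30 N. The guard is still hanging. Easing off slightly to a moderate push.

Emit:
send_rows:
  motion: "1 0 0 0.0008 0 0 0;1 0 0 0 0 0 0;1 0 0 0 0 0 0;1 0 0 0 0 0 0"

```text
clock: 15.68
position: [0.5114, -0.0396, 0.1448]
ee_rot: [1.009, 2.974, 0.002]
force: [-4.2, -0.1, 22.1]
width: 0.126
gripper_force: 35.0
```

```bash
python3 -c "
from cell import arm
print(arm.sign_off())"
```

```text
the job is handed in; nothing more can be done
None
```

I handed the job in at about 16 s: the red guard hangs on the rail, and the knob is on the shaft, still gripped and pressed to its stop (22 N push, 35 N grip). No bystander was touched; the hand-in gave no verdict.

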